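# Set a tea light in the candle warmer and hold its lid for lighting

## Robot

A 7-joint arm with a two-finger parallel gripper is mounted at the origin on a cart in front of the work surface, level with it; the furniture and walls round the work are solid. World frame = base frame: x ahead of the robot, y to its left, z up, the work surface at z = 0. Lengths are in m, angles in rad, forces in N, time in s.
With the tool pointing down it reaches from about 0.4 to 0.875 m from the base axis. Payload 19.3 kg.
Tool frame: the origin (TCP) lies on the centre line of the jaws, within the pads' length; the fingertips stand 22 mm ahead of it and the grasp point (between the pads) lies 3 mm ahead of it; z points along the fingers, y is the line along which they close (so a half turn about z gives the same grasp; the last joint's range is limited). The gripper opens to 85 mm and grips with 20 to 120 N. Pads are 22 mm wide; open, the fingers measure 114 mm over their backs; the gripper's body (76 mm by 85 mm) begins 54 mm behind the grasp point. The pads swing forward as they close: fully open they stand 13 mm farther back than shut.
Start: joints at [1.147, 0.521, -0.036, 1.599, 0.021, 1.021, -0.113], TCP at [0.217, -0.586, 0.253] pointing down, gripper open.
Joint ranges: [-2.91, 2.91], [-0.3, 2.13], [-1.5, 1.42], [0.17, 2.43], [-1.26, 4.41], [0.16, 1.93], [-2.52, 2.52]. Speed limits (rad/s): [1.89, 1.89, 2.39, 2.39, 3.01, 3.01, 3.01].

## Interface

Orientations are given as a rotation vector (axis times angle).
In Python, from rig import env gives the robot as it stands.
- The arm moves only by the shell command python3 -m pendant 'ROWS' [FORCE]. ROWS is JSON, a list of rows, each a list of 7 numbers: the shift along the world's x, y, z in units of 500 mm (1.0 is 500 mm), then the turn, a rotation vector about the world's x, y, z in units of 60 degrees (1.0 is 60 degrees), then the opening, from -1 (shut) to 1 (fully open). In form: [[tx, ty, tz, ax, ay, az, fingers], ...]. A call has 1 to 12 rows; each row shifts and turns the commanded pose from where the row before left it; what a row does not reach is not made up. A row lasts 1/8 s, in which the tool goes at most 62.5 mm and 10.7 degrees, less where a joint would pass 70% of its speed; a pose out of reach is approached as far as the arm can. A call with a number of a shift or a turn outside -1 to 1 is refused whole. A call with a gripper value outside its range is refused whole. The fingers move at their own pace and stop on an object; FORCE is the grip in N (left out, the last holds). Time passes only in rows, so rows that do not move let the fingers close. It gives the time, the measured TCP pose, the force, the opening and the grip force at its end, in the units of the state.
- env.get_obs(): the state, without advancing time (a new reading comes with each control period).
- env.get_image(name): name is "scene" or "top"; returns the picture (384x512x3 uint8, blue, green, red); there is no depth.
- env.camera_info(name): a dict with "K" (3x3 intrinsics, pixels), "dist_coeffs" ([k1, k2, p1, p2, k3] as OpenCV has them; the pictures are not rectified), "R" (3x3) and "t" (3): a world point X has camera coordinates R X + t. Camera axes: x right, y down, z forward; pixel columns grow to the right and rows downward; lengths in m; the calibration is good to about 2 mm. A picture is of the moment at which its call begins. camera_info takes no time and is no camera call.
- env.sign_off(): hands the job in; it is judged then, once.
The state is a dict: "t": time; "joint_positions": joint angles; "dq": joint speeds; "tau": joint torques, N m; "tool_pos": TCP position; "tcp_rot": TCP orientation; "wrist_force": force on the tool from outside, world axes, zero at the start; "moment": the same for the moment, N m; "gripper_width": finger opening in m; "grasp_force": force on a finger pad.
Only numpy, scipy, OpenCV 4.12 (cv2) and the standard library are available. Lean on these libraries where they do the work, as an engineer would, in place of code of your own. Each camera call takes 0.05 s, during which the arm holds its last target. There are 200 camera calls.

## Task

Stand the tea light upright on the round plate of the candle warmer, centred between the four pins, and let go of it. Then bring the lid forward from where it leans back and hold it at 55 degrees above shut, as a draught shield while I light the candle: never let it drop shut, and finish with the gripper still holding it there, because it falls by itself. Leave the bowl, the tumbler and the cup where they are.

Things in the scene. Friction and masses are not known exactly. Their poses are not given: they have to be found in the camera images.
- warmer: candle warmer, fixed: dark steel housing 150 mm deep (x), 166 mm wide (y). Origin: centre of its underside on the worktop; x points from its open front to its back wall, y to its left, z up. Side walls (4 mm thick, at y = -80 and +80 mm) and back wall reach 47 mm above the worktop. Position and yaw vary; its open front faces roughly to the robot's right, its hinged back to the left
- stage_center (a point): centre of the top of the warmer's round plate (100 mm across), 18 mm above the worktop, over the warmer's origin. Four pins 5 mm thick, 9 mm high stand on it at x = -20 and +20, y = -16 and +16 mm from here (warmer's axes), giving the tea light about 4 mm of play; fingers closing along the warmer's y pass between them. Seated, the tea light's centre is 7.5 mm above this point
- tea_light_center (a point): centre of the tea light, half-way up: a loose round metal candle cup with wax and wick, 38 mm in diameter, 15 mm high, 20 g; its own z is up. It starts standing on the worktop on the robot's right, in front of the warmer's open side; it and the little bowl may swap places. Beware: a tall cabinet's near corner stands 0.45 m ahead and 0.20 m to the right of the robot's base axis
- lid_hinge (a point): midpoint of the lid's hinge line at the back of the warmer, 75 mm behind the warmer's origin and 50 mm above the worktop; the hinge line runs along the warmer's y
- warmer_lid (a joint): lid angle, rad: 0 shut (level, reaching forward over the plate), 1.57 upright, 1.75 back against its stop; 55 degrees = 0.96. Starts leaning back at 1.66 to 1.75 and rests there. Sheet 144 x 164 x 4 mm, 350 g; the hinge has slight friction (0.08 N m). Below about 1.3 it falls shut by itself: at 0.96 the handle needs about 1 N of support
- lid_grip (a point): grip point in the wooden handle, a flat tab in the lid's plane at the middle of its free edge, 180 mm from the hinge line: at angle a it is 180*cos(a) mm in front of the hinge (warmer's -x) and 180*sin(a) mm above. Tab 26 mm wide along the hinge line, 12 mm thick, from 156 to 198 mm off the hinge; the sheet ends at 150. Pinched by its side faces it can pivot between the fingers
- gold_bowl: bystander: little round pinch bowl, 52 mm in diameter, 18 mm high, loose, on the robot's right, in front of the warmer's open side; origin at the centre of its underside
- tumbler: bystander: copper tumbler 72 mm in diameter, 83 mm high, loose, farther from the robot than the warmer, near the lamp; origin at the centre of its underside
- espresso_cup: bystander: small white cup with a handle, 64x91 mm, 50 mm high, loose, on the robot's left, behind the warmer's lid; origin at the centre of its underside
Mind the look-alikes: they are no part of the job. What is shaped like the part that bears tea_light_center but blue is not meant.

How it is judged:
On the way:
1. the tea light stands centred on the plate between the pins, let go, the lid still leaning back (horizontal distance between tea_light_center and stage_center below 0.006 m and z of tea_light_center in the frame of stage_center between 0.005 and 0.01 m and angle between tea_light_center's own z axis and vertical below 0.1 rad and contact force between the fingers and tea_light below 0.05 N and value of joint warmer_lid above 1.5 rad), for 0.2 s.
At the end, for the whole second after the job is handed in: the lid is held still by the fingers at 55 degrees above shut (within 7 degrees), with nothing else carrying it, and the tea light stands upright and untouched on the plate, its centre within 6 mm of the plate's centre (value of joint warmer_lid between 0.838 and 1.082 rad and velocity of joint warmer_lid between -0.05 and 0.05 rad/s and contact force between the fingers and warmer_lid above 0.3 N and contact force between tea_light and warmer_lid below 0.05 N and horizontal distance between tea_light_center and stage_center below 0.006 m and z of tea_light_center in the frame of stage_center between 0.005 and 0.01 m and angle between tea_light_center's own z axis and vertical below 0.1 rad and contact force between the fingers and tea_light below 0.05 N); the arm keeps its last pose, push and grip.
It fails at once if the lid drops shut (below about 23 degrees) (value of joint warmer_lid below 0.4 rad).
It fails at once if the bowl, tumbler or cup is moved by more than 25 mm (distance of any of gold_bowl, tumbler, espresso_cup from where it was at the start of the episode above 0.025 m).
It also fails if it takes over 54 s, if anything falls off the work surface, if the arm or the gripper's body presses on something with over 40 N, if the wrist force passes 120 N, or if a joint passes its speed limit or range.

## Working session

There is one attempt and no reset: what is moved stays moved. The work goes in short steps, Python scripts to look and compute and a shell command to move; the robot and the scene stay as the last step left them, time stands still between calls to the robot, and variables do not carry over. Pictures are saved under pics/ and viewed, at most 10 in all, crops included, and the job is handed in when it is done.

```bash
ls; mkdir -p pics; python3 - <<'E'
from rig import env
import cv2,numpy as np
for n in ("scene","top"):
    cv2.imwrite(f"pics/{n}0.png",env.get_image(n))
    c=env.camera_info(n); print(n,np.round(c["K"],1).tolist(),np.round(c["dist_coeffs"],3),np.round(c["R"],3).tolist(),np.round(c["t"],3))
o=env.get_obs();print({k:np.round(v,3).tolist() for k,v in o.items()})
E
```

```text
pics
scene [[440.2, 0.0, 254.9], [0.0, 440.2, 186.4], [0.0, 0.0, 1.0]] [-0.055  0.     0.     0.     0.   ] [[-0.802, -0.597, -0.019], [-0.381, 0.535, -0.754], [0.46, -0.597, -0.657]] [0.598 0.107 0.956]
top [[384.6, 0.0, 258.9], [0.0, 384.6, 185.8], [0.0, 0.0, 1.0]] [0.029 0.    0.    0.    0.   ] [[-0.023, -1.0, 0.011], [-0.995, 0.022, -0.093], [0.092, -0.013, -0.996]] [0.272 0.502 0.876]
{'t': 0.1, 'joint_positions': [1.147, 0.522, -0.036, 1.6, 0.021, 1.021, -0.113], 'dq': [-0.0, -0.001, -0.0, -0.001, 0.001, 0.001, 0.0], 'tau': [0.004, -92.85, 1.984, -37.054, 0.018, 0.005, -0.0], 'tool_pos': [0.216, -0.586, 0.253], 'tcp_rot': [-3.092, -0.553, 0.0], 'wrist_force': [-0.795, -0.052, -0.442], 'moment': [0.004, -0.003, 0.016], 'grasp_force': 0.0, 'gripper_width': 0.086}
```

View pics/scene0.png

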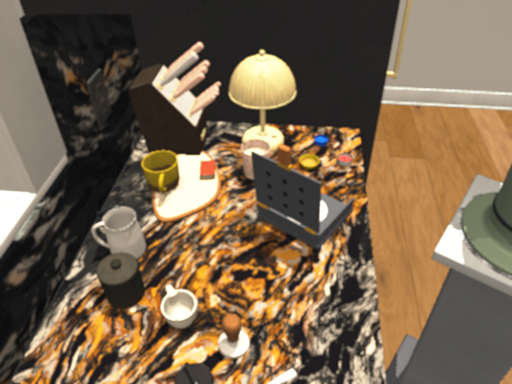

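View pics/top0.png

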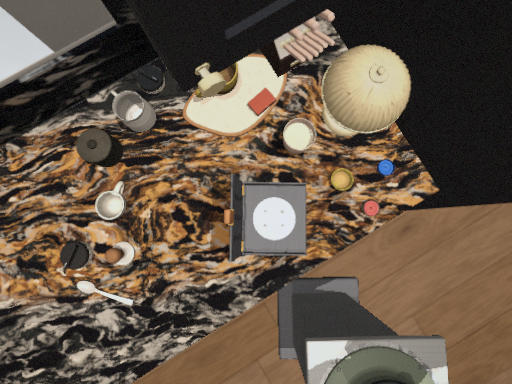

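Scene and top views: candidates for the tea light are the red disc at top (371,208) / scene (344,159), the blue disc at top (386,168) / scene (321,141), which is the excluded look-alike, and the gold bowl at top (342,179). I choose the red one. The warmer's plate is at top (274,218), and the lid leans left with its handle at top (228,216).

```bash
cat > h.py <<'E'
from rig import env
import cv2,numpy as np
def ray(n,px):
    c=env.camera_info(n);R,t=np.array(c["R"]),np.array(c["t"])
    p=cv2.undistortPoints(np.array(px,float).reshape(-1,1,2),np.array(c["K"]),np.array(c["dist_coeffs"])).reshape(-1,2)
    return -R.T@t,np.c_[p,np.ones(len(p))]@R
def plane(n,px,z):
    o,d=ray(n,px); return o+d*((z-o[2])/d[:,2])[:,None]
def proj(n,X):
    c=env.camera_info(n)
    return cv2.projectPoints(np.array(X,float).reshape(-1,3),cv2.Rodrigues(np.array(c["R"]))[0],np.array(c["t"]),np.array(c["K"]),np.array(c["dist_coeffs"]))[0].reshape(-1,2)
def blobs(m,amin=30):
    n,l,s,c=cv2.connectedComponentsWithStats(m.astype(np.uint8)*255)
    return [(l==i,s[i],c[i]) for i in range(1,n) if s[i][4]>=amin]
E
python3 - <<'E'
from h import *
im=cv2.imread("pics/top0.png");hsv=cv2.cvtColor(im,cv2.COLOR_BGR2HSV);H,S,V=cv2.split(hsv)
print("cam",ray("top",[[256,192]])[0],ray("scene",[[256,192]])[0])
red=((H<8)|(H>170))&(S>90)&(V>100)
for m,s,c in blobs(red): print("red",s,c,plane("top",[c],.015))
blue=(H>100)&(H<130)&(S>120)&(V>80)
for m,s,c in blobs(blue): print("blue",s,c)
wh=(S<60)&(V>150); wh[:, :240]=0; wh[:185]=0; wh[260:]=0;wh[:,320:]=0
for m,s,c in blobs(wh):
    k,_=cv2.findContours(m.astype(np.uint8),0,1); h=cv2.convexHull(np.vstack(k))
    e=cv2.fitEllipse(h); print("plate",s,c,e,plane("top",[e[0]],.018), plane("top",[[e[0][0]-e[1][0]/2,e[0][1]],[e[0][0]+e[1][0]/2,e[0][1]]],.018))
a=cv2.resize(im[160:275,205:315],None,fx=5,fy=5,interpolation=2)[:575,:550]
b=cv2.resize(im[155:225,325:400],None,fx=3,fy=3,interpolation=2)
o=np.zeros((575,800,3),np.uint8);o[:,:550]=a;o[:b.shape[0],560:560+b.shape[1]]=b
s=cv2.imread("pics/scene0.png")[125:185,290:370];s=cv2.resize(s,None,fx=3,fy=3,interpolation=2);o[300:300+s.shape[0],560:800]=s
cv2.imwrite("pics/crop.png",o)
E
```

```text
cam [0.42491493 0.2721952  0.91606263] [0.07983691 0.87072738 0.71976689]
red [248  88  28  27 375] [261.424      101.09333333] [[0.71241898 0.24936262 0.015     ]]
red [364 200  15  16 192] [370.94791667 207.71354167] [[ 0.45110537 -0.0009611   0.015     ]]
blue [378 160  17  15 198] [385.47474747 167.02020202]
plate [ 252  197   44   44 1515] [273.81650165 218.33861386] ((273.82476806640625, 218.2430419921875), (43.46864700317383, 44.06403350830078), 156.4620819091797) [[0.43166227 0.22730137 0.018     ]] [[0.43284161 0.27786103 0.018     ]
 [0.43049566 0.17669753 0.018     ]]
```

View pics/crop.png

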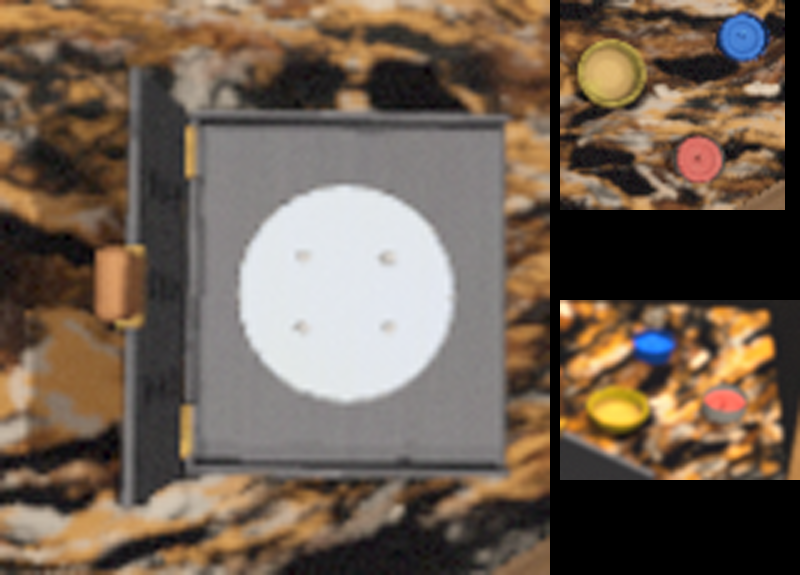

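The crop shows a red wax disc in a metal cup at crop (699,159), 38 mm across, so it is the tea light. The blue look-alike is at (743,38) and the bowl at (612,73). The warmer's pins are at crop (303,256), (388,258), (302,327) and (388,327), and the lid leans back to the left.

```bash
python3 - <<'E'
from h import *
f=lambda P:np.array(P)/5-.4+[205,160]
P=plane("top",f([[303,256],[388,258],[302,327],[388,327]]),.026)[:,:2]
print("pins",P.round(4).tolist(),P.mean(0)); 
ang=lambda v:np.degrees(np.arctan2(v[1],v[0]))
print("yaw of warmer x",ang(P[0]+P[2]-P[1]-P[3]),"from y", ang(P[2]+P[3]-P[0]-P[1])+90-360*0)
W=plane("top",f([[505,117],[505,470],[190,117],[187,468]]),.047)[:,:2];print("walls",W.round(4).tolist(),ang(W[1]-W[0])-(-90), ang(W[2]-W[0]),ang(W[3]-W[1]),W.mean(0))
print("handle px at z~.24 (end) ",plane("top",f([[118,284]]),.24))
im=cv2.imread("pics/scene0.png");H,S,V=cv2.split(cv2.cvtColor(im,cv2.COLOR_BGR2HSV))
for m,s,c in blobs(((H<8)|(H>170))&(S>70)&(V>100)): 
    if 320<c[0]<370 and 140<c[1]<180: print("scene red",s,c,plane("scene",[c],.015))
for p,z in ((342,179.5),.018),((298.5,135.5),.083): print(plane("top",[p],z))
E
```

```text
pins [[0.4492, 0.2472], [0.4474, 0.2079], [0.4166, 0.2484], [0.4157, 0.2088]] [0.43219983 0.22808564]
yaw of warmer x 88.00203066216281 from y 268.0312355043412
walls [[0.5096, 0.1544], [0.3512, 0.16], [0.5128, 0.2975], [0.3555, 0.3019]] 267.9754454242934 88.71782709005558 88.27082320680006 [0.43226705 0.22840855]
handle px at z~.24 (end)  [[0.43508128 0.31818425 0.24      ]]
scene red [338 155  14   8  90] [344.64444444 158.28888889] [[0.44904885 0.00299545 0.015     ]]
[[0.51873503 0.06455924 0.018     ]]
[[0.61151344 0.17128067 0.083     ]]
```

```bash
python3 -m pendant '[[-0.08,0.12,0,0,0,0,1],[-0.06,0.125,0,0,0,0,1],[0.04,0.125,0,0,0,0,1],[0.06,0.11,0,0,0,0,1],[0.08,0.1,0,0,0,0,1]]'; python3 -c "
from rig import env;o=env.get_obs();print(o['tool_pos'],o['tcp_rot'],o['joint_positions'],o['wrist_force'])"
```

```text
t: 0.72
tool_pos: [0.2429, -0.313, 0.2535]
tcp_rot: [3.092, 0.551, -0.0]
wrist_force: [1.6, -1.0, 0.1]
gripper_width: 0.0854
grasp_force: 0.0
[ 0.24290586 -0.312991    0.25345713] [ 3.09241783e+00  5.50912150e-01 -8.99481485e-05] [ 0.90142338  0.15901381 -0.15720915  2.15209341  0.03398788  0.83234891
 -0.49490575] [ 1.58341597 -1.01295013  0.12508735]
```

```bash
python3 -m pendant '[[0.07,0.1,0,0,0,0.16,1],[0.07,0.1,0,0,0,0.16,1],[0.08,0.1,0,0,0,0.16,1],[0.06,0.1,0,0,0,0.16,1],[0.06,0.1,0,0,0,0.16,1],[0.06,0.08,-0.05,0,0,0.16,1],[0,0,-0.08,0,0,0.16,1],[0,0,0,0,0,0.01,1]]'; python3 -c "
from rig import env;o=env.get_obs();print(o['tool_pos'],o['tcp_rot'],o['joint_positions'],o['wrist_force'])
import cv2,numpy as np;R=cv2.Rodrigues(o['tcp_rot'])[0];print(R.round(3),np.degrees(np.arctan2(R[1,1],R[0,1])))"
```

```text
t: 1.72
tool_pos: [0.4404, -0.0257, 0.1865]
tcp_rot: [-2.255, -2.182, 0.005]
wrist_force: [0.1, -0.2, 0.2]
gripper_width: 0.0853
grasp_force: 0.0
[ 0.44039884 -0.02568968  0.1865082 ] [-2.25482245 -2.18175672  0.00465861] [ 0.37986081  0.37940786 -0.5625035   2.10557542  0.29572416  0.73759293
 -0.40556368] [ 0.1346049  -0.15120965  0.15024395]
[[ 0.033  0.999 -0.005]
 [ 0.999 -0.033  0.001]
 [ 0.001 -0.005 -1.   ]] -1.8869352950348175
```

```bash
python3 -m pendant '[[0.02,0.052,-0.07,0,0,0,1],[0,0,-0.08,0,0,0,1],[0,0,-0.08,0,0,0,1],[0,0,-0.05,0,0,0,1],[0,0,0,0,0,0,1],[0,0,0,0,0,0,1]]'; python3 - <<'E'
from h import *
o=env.get_obs();print(o['tool_pos'],o['tcp_rot'])
a=env.get_image("top");b=env.get_image("scene")
cv2.imwrite("pics/t1.png",a)
A=cv2.resize(a[150:260,320:420],None,fx=4,fy=4,interpolation=2);B=cv2.resize(b[100:200,290:390],None,fx=4,fy=4,interpolation=2)
B=cv2.copyMakeBorder(B,0,40,0,0,0);cv2.imwrite("pics/g1.png",np.hstack([A,B]))
E
```

```text
t: 2.48
tool_pos: [0.4527, -0.0004, 0.0499]
tcp_rot: [2.26, 2.18, 0.001]
wrist_force: [-0.9, 0.1, 0.3]
gripper_width: 0.0855
grasp_force: 0.0
[ 4.52722465e-01 -3.75483646e-04  4.98570249e-02] [2.26010890e+00 2.17974345e+00 1.37888865e-03]
```

View pics/g1.png

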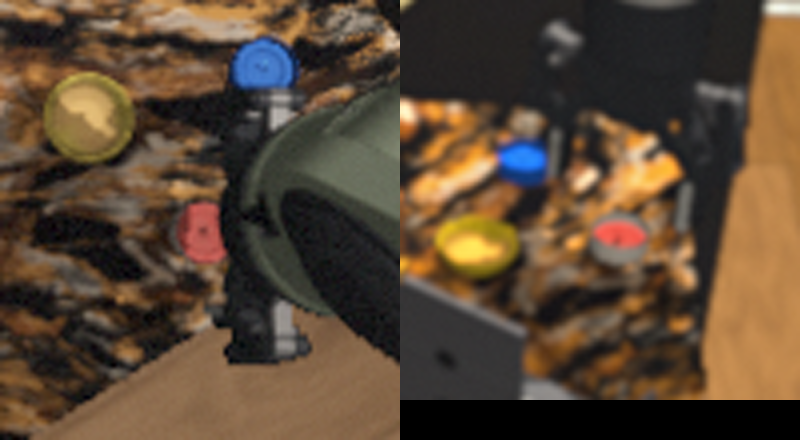

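Right half: the tea light at (621,238) lies midway between the finger planes at x≈555 and 685. Left half: the bowl and the blue disc are clear of the fingers. Descending and closing.

```bash
python3 -m pendant '[[0,0,-0.026,0,0,0,1],[0,0,-0.026,0,0,0,1],[0,0,0,0,0,0,1],[0,0,0,0,0,0,-1],[0,0,0,0,0,0,-1],[0,0,0,0,0,0,-1],[0,0,0,0,0,0,-1],[0,0,0,0,0,0,-1]]' 30
```

```text
t: 3.58
tool_pos: [0.452, 0.0, 0.0227]
tcp_rot: [2.258, 2.183, 0.001]
wrist_force: [-1.7, -0.2, 7.3]
gripper_width: 0.0362
grasp_force: 29.4
```

```bash
python3 -m pendant '[[0,0,0.05,0,0,0,-1],[0,0,0.08,0,0,0,-1],[0,0.1,0.08,0,0,0,-1],[-0.01,0.1,0,0,0,0,-1],[-0.01,0.1,0,0,0,0,-1],[-0.01,0.1,0,0,0,0,-1],[0,0,0,0,0,0,-1],[0,0,0,0,0,0,-1]]'; python3 - <<'E'
from h import *
o=env.get_obs();print(o['tool_pos'],o['tcp_rot'])
a=env.get_image("top");b=env.get_image("scene")
cv2.imwrite("pics/t2.png",a);cv2.imwrite("pics/s2.png",b)
A=cv2.resize(a[150:270,200:330],None,fx=3,fy=3,interpolation=2);B=cv2.resize(b[100:260,230:390],None,fx=2.5,fy=2.5,interpolation=2)
A=cv2.copyMakeBorder(A,0,40,0,0,0);cv2.imwrite("pics/g2.png",np.hstack([A,B]))
E
```

```text
t: 4.58
tool_pos: [0.4368, 0.1983, 0.1263]
tcp_rot: [2.258, 2.184, -0.001]
wrist_force: [-0.1, 0.2, 0.1]
gripper_width: 0.0366
grasp_force: 30.7
[0.43677266 0.19833877 0.12629205] [ 2.25815274e+00  2.18372656e+00 -8.05375424e-04]
```

View pics/g2.png

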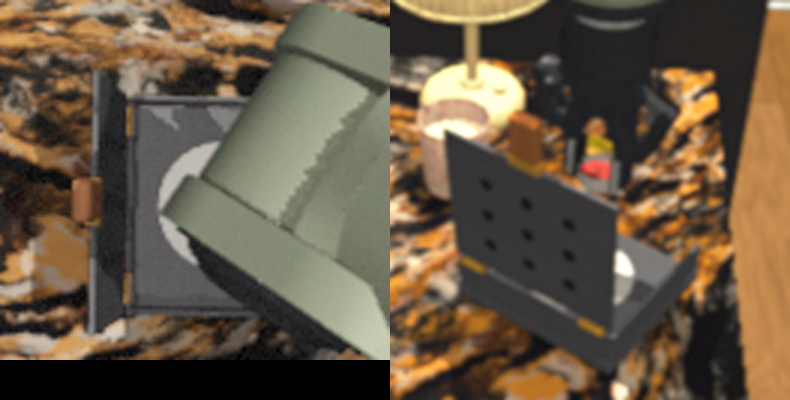

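Tea light held (red at right crop (598,170)). The wrist's green flange is wide, its left edge at top crop (163,205), so I check its clearance to the leaning lid and where the tea light sits in the grip.

```bash
python3 - <<'E'
from h import *
p=[.4368,.1983,.1263]
for h in (.1,.15,.2,.25): print(h,proj("scene",[p[0],p[1],p[2]+h])[0].round(0), "flange left edge y at that z:",plane("top",[[200+163/3,150+205/3]],p[2]+h)[0].round(3))
print("held tea pred px",proj("scene",[[p[0],p[1],p[2]-.024+.0165]]).round(1))
for n in("s2","t2"):
    im=cv2.imread(f"pics/{n}.png");H,S,V=cv2.split(cv2.cvtColor(im,cv2.COLOR_BGR2HSV))
    for m,s,c in blobs(((H<6)|(H>172))&(S>100)&(V>120),15): print(n,s,c)
# lid angle from handle tip in both views (triangulate): top crop (87,200), scene crop(525,118)
im=cv2.imread("pics/s2.png");s=im[60:130,290:350];
o1,d1=ray("top",[[200+87/3,150+200/3]]);o2,d2=ray("scene",[[230+137/2.5,100+125/2.5]])
A=np.c_[d1[0],-d2[0]];k=np.linalg.lstsq(A,o2-o1,rcond=None)[0];print("handle tip",o1+k[0]*d1[0],o2+k[1]*d2[0])
E
```

```text
0.1 [316. 125.] flange left edge y at that z: [0.431 0.273 0.226]
0.15 [318. 104.] flange left edge y at that z: [0.43  0.273 0.276]
0.2 [320.  81.] flange left edge y at that z: [0.43  0.272 0.326]
0.25 [322.  55.] flange left edge y at that z: [0.429 0.272 0.376]
held tea pred px [[312.8 166.8]]
s2 [306 164  13   8  84] [312.54761905 167.26190476]
t2 [251  89  24  25 183] [263.01092896  99.83060109]
handle tip [0.43463293 0.31702327 0.23651663] [0.43464528 0.31703061 0.23651729]
```

Clearance: the flange edge will be at y≈0.303 and the lid face at about 0.311–0.316 (lid ≈1.65 rad, with some give back). The tea light sits centred in the grip, within 1 mm of the prediction. Going over the plate.

```bash
python3 -m pendant '[[-0.009,0.03,0,0,0,0,-1],[0,0.03,-0.05,0,0,0,-1],[0,0,-0.05,0,0,0,-1],[0,0,0,0,0,0,-1],[0,0,0,0,0,0,-1],[0,0,0,0,0,0,-1]]'
```

```text
t: 5.42
tool_pos: [0.4328, 0.229, 0.0772]
tcp_rot: [2.259, 2.183, 0.002]
wrist_force: [0.5, -0.6, 0.1]
gripper_width: 0.0359
grasp_force: 30.7
```

```bash
python3 -m pendant '[[-0.001,-0.001,-0.03,0,0,0,-1],[0,0,-0.025,0,0,0,-1],[0,0,-0.008,0,0,0,-1],[0,0,0,0,0,0,-1],[0,0,-0.007,0,0,0,-1],[0,0,0,0,0,0,-1],[0,0,0,0,0,0,-1]]'; python3 - <<'E'
from h import *
a=env.get_image("top");b=env.get_image("scene")
cv2.imwrite("pics/t3.png",a);cv2.imwrite("pics/s3.png",b)
A=cv2.resize(a[150:270,200:330],None,fx=3,fy=3,interpolation=2);B=cv2.resize(b[100:260,230:390],None,fx=2.5,fy=2.5,interpolation=2)
A=cv2.copyMakeBorder(A,0,40,0,0,0);cv2.imwrite("pics/g3.png",np.hstack([A,B]))
E
```

```text
t: 6.3
tool_pos: [0.4319, 0.2284, 0.0415]
tcp_rot: [2.259, 2.184, 0.0]
wrist_force: [0.2, -0.0, 0.3]
gripper_width: 0.0363
grasp_force: 30.7
```

View pics/g3.png

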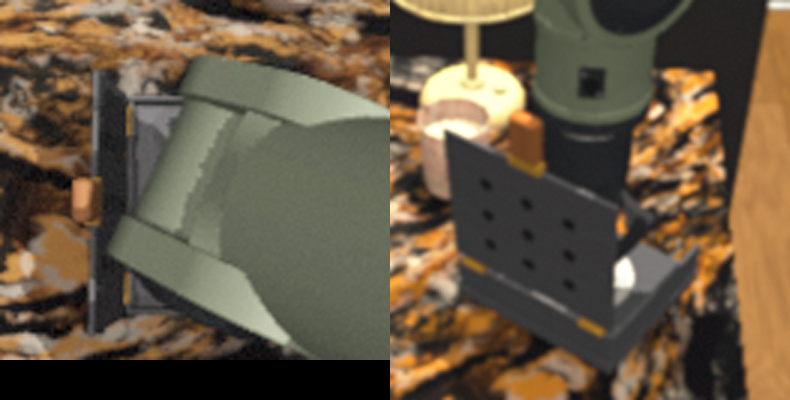

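The gripper is inside the warmer and the handle is undisturbed (right crop (525,140), left (87,200)). There is no contact force yet, so I lower slightly, release and rise.

```bash
python3 -m pendant '[[0,0,-0.002,0,0,0,-1],[0,0,-0.001,0,0,0,-1],[0,0,0,0,0,0,-1]]'; python3 -m pendant '[[0,0,0,0,0,0,0],[0,0,0,0,0,0,0.3],[0,0,0,0,0,0,0.5],[0,0,0,0,0,0,0.5],[0,0,0.03,0,0,0,0.5],[0,0,0.06,0,0,0,0.5],[0,-0.05,0.08,0,0,0,0.5],[0,-0.1,0.1,0,0,0,0.5],[0,-0.1,0.1,0,0,0,0.5],[0,0,0,0,0,0,0.5]]'; python3 - <<'E'
from h import *
a=env.get_image("top");b=env.get_image("scene")
cv2.imwrite("pics/t4.png",a);cv2.imwrite("pics/s4.png",b)
A=cv2.resize(a[150:270,200:330],None,fx=3,fy=3,interpolation=2);B=cv2.resize(b[80:240,230:390],None,fx=2.5,fy=2.5,interpolation=2)
A=cv2.copyMakeBorder(A,0,40,0,0,0);cv2.imwrite("pics/g4.png",np.hstack([A,B]))
H,S,V=cv2.split(cv2.cvtColor(a,cv2.COLOR_BGR2HSV))
for m,s,c in blobs(((H<8)|(H>170))&(S>70)&(V>80)): print(s,c,plane("top",[c],.033))
E
```

```text
t: 6.78
tool_pos: [0.432, 0.2284, 0.0406]
tcp_rot: [2.258, 2.183, 0.001]
wrist_force: [-4.8, -2.9, 23.4]
gripper_width: 0.0362
grasp_force: 32.5
t: 8.02
tool_pos: [0.433, 0.1118, 0.2165]
tcp_rot: [2.262, 2.175, 0.005]
wrist_force: [-0.2, 0.8, 0.4]
gripper_width: 0.0639
grasp_force: 0.0
[248  88  28  27 379] [261.50131926 101.1292876 ] [[0.70658563 0.24963904 0.033     ]]
[267 211  16  15 195] [274.67179487 217.96410256] [[0.43214025 0.22609519 0.033     ]]
```

View pics/g4.png

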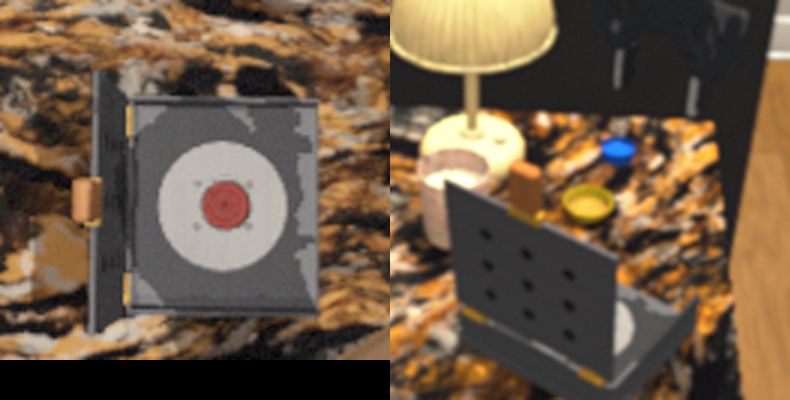

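The tea light stands at (0.4321, 0.2261), about 1.6 mm from the plate's centre, between the pins (left crop (225,206)). The lid still leans back with its handle at (87,200) and is untouched. Now over the handle, aiming for about (0.435, 0.320).

```bash
python3 -m pendant '[[0,0,0.1,0,0,0,0.5],[0,0.05,0.09,0,0,0,0.5],[0,0.1,0,0,0,0,0.5],[0,0.1,0,0,0,0,0.5],[0,0.1,0,0,0,0,0.5],[0.003,0.067,0,0,0,0,0.5],[0,0,0,0,0,0,0.5],[0,0,0,0,0,0,0.5],[0,0,0,0,0,0,0.5]]'; python3 - <<'E'
from h import *
b=env.get_image("scene");a=env.get_image("top");cv2.imwrite("pics/s5.png",b)
A=cv2.resize(a[150:270,190:320],None,fx=3,fy=3,interpolation=2);B=cv2.resize(b[80:240,210:370],None,fx=2.5,fy=2.5,interpolation=2)
A=cv2.copyMakeBorder(A,0,40,0,0,0);cv2.imwrite("pics/g5.png",np.hstack([A,B]))
print(env.get_obs()['tool_pos'])
E
```

```text
t: 9.25
tool_pos: [0.4333, 0.323, 0.308]
tcp_rot: [2.259, 2.183, -0.001]
wrist_force: [0.9, -0.5, -0.7]
gripper_width: 0.0644
grasp_force: 0.0
[0.43347247 0.32294267 0.30826946]
```

View pics/g5.png

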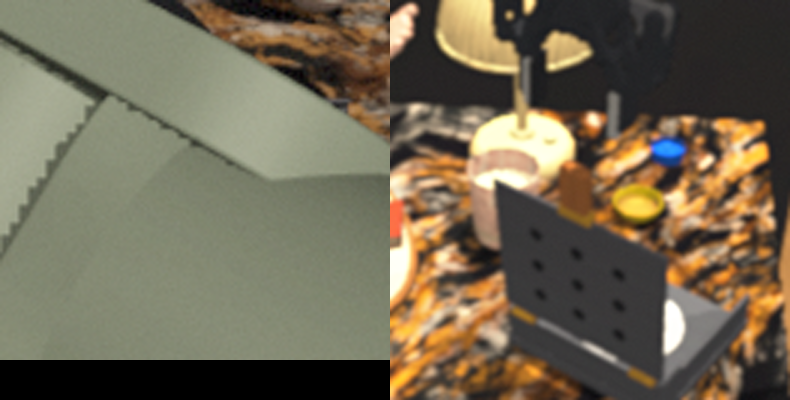

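The fingers (right crop x≈535 and 613) straddle the handle at (575,195). Descending and gripping.

```bash
python3 -m pendant '[[0.002,-0.004,-0.04,0,0,0,0.5],[0,0,-0.05,0,0,0,0.5],[0,0,-0.05,0,0,0,0.5],[0,0,-0.006,0,0,0,0.5],[0,0,0,0,0,0,0.5],[0,0,0,0,0,0,0.5]]'; python3 -m pendant '[[0,0,0,0,0,0,-1],[0,0,0,0,0,0,-1],[0,0,0,0,0,0,-1],[0,0,0,0,0,0,-1]]' 30
```

```text
t: 10.1
tool_pos: [0.4347, 0.3217, 0.2362]
tcp_rot: [2.259, 2.183, 0.002]
wrist_force: [0.0, 0.8, 0.4]
gripper_width: 0.0642
grasp_force: 0.0
t: 10.6
tool_pos: [0.4349, 0.3216, 0.2357]
tcp_rot: [2.259, 2.183, 0.002]
wrist_force: [4.2, 0.0, 5.3]
gripper_width: 0.0254
grasp_force: 32.4
```

Held (25.4 mm opening for the 26 mm tab). The lid angle is about 1.67 rad, radius 184 mm. Following the arc in half-steps, with a slight tilt of the tool.

```bash
python3 -m pendant '[[-0.0007,-0.0218,0.001,0.028,-0.001,0,-1],[-0.0007,-0.0218,0.001,0.028,-0.001,0,-1],[-0.0007,-0.022,-0.0015,0.028,-0.001,0,-1],[-0.0007,-0.022,-0.002,0.028,-0.001,0,-1],[-0.0007,-0.0216,-0.004,0.028,-0.001,0,-1],[-0.0007,-0.0216,-0.005,0.028,-0.001,0,-1],[0,0,0,0,0,0,-1],[0,0,0,0,0,0,-1]]' 40
```

```text
t: 11.6
tool_pos: [0.4327, 0.256, 0.2304]
tcp_rot: [-2.168, -2.094, -0.193]
wrist_force: [2.1, -2.6, 7.6]
gripper_width: 0.0253
grasp_force: 42.2
```

```bash
python3 -m pendant '[[-0.0007,-0.0208,-0.0064,0.028,-0.001,0,-1],[-0.0007,-0.0208,-0.0074,0.028,-0.001,0,-1],[-0.0007,-0.0184,-0.0082,0.028,-0.001,0,-1],[-0.0007,-0.0184,-0.009,0.028,-0.001,0,-1],[-0.0007,-0.0187,-0.011,0.028,-0.001,0,-1],[-0.0007,-0.0187,-0.012,0.028,-0.001,0,-1],[0,0,0,0,0,0,-1],[0,0,0,0,0,0,-1],[0,0,0,0,0,0,-1]]'; python3 - <<'E'
from h import *
p=env.get_obs();R=cv2.Rodrigues(p['tcp_rot'])[0];g=p['tool_pos']+.003*R[:,2]
f=-(g[:2]-[.4345,.303])@[.033,.9995];print(g,"a",np.arctan2(g[2]-.05,f),np.hypot(g[2]-.05,f))
b=env.get_image("scene");a=env.get_image("top");cv2.imwrite("pics/s6.png",b)
A=cv2.resize(a[130:280,180:330],None,fx=2.6,fy=2.6,interpolation=2);B=cv2.resize(b[60:240,210:390],None,fx=2.2,fy=2.2,interpolation=2)
A=cv2.copyMakeBorder(A,0,396-A.shape[0],0,0,0);cv2.imwrite("pics/g6.png",np.hstack([A,B]))
E
```

```text
t: 12.72
tool_pos: [0.4307, 0.1982, 0.2033]
tcp_rot: [-2.068, -1.998, -0.369]
wrist_force: [5.3, -5.8, 4.6]
gripper_width: 0.0255
grasp_force: 42.9
[0.43072567 0.19920963 0.20047393] a 0.9666512155254866 0.1828385380023281
```

View pics/g6.png

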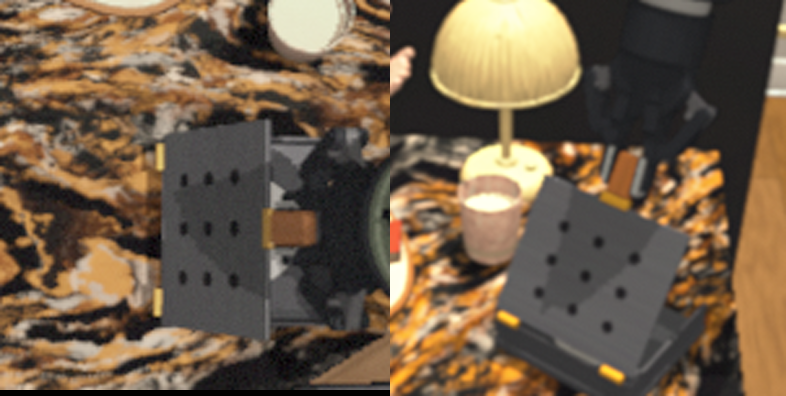

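The lid is pinched by its handle (right crop (627,175)) and raised forward. The free edge at top crop (267,230) gives an independent angle check, then I hand in.

```bash
python3 -m pendant '[[0,0,0,0,0,0,-1],[0,0,0,0,0,0,-1],[0,0,0,0,0,0,-1]]'; python3 - <<'E'
from h import *
u=[[180+267/2.6,130+230/2.6]]
for a in (.84,.9,.96,1.02,1.08): print(a,"expected y",.303-.15*np.cos(a),"seen",plane("top",u,.052+.15*np.sin(a))[0,1].round(4))
E
```

```text
t: 13.2
tool_pos: [0.4307, 0.1982, 0.2033]
tcp_rot: [-2.068, -1.999, -0.369]
wrist_force: [4.9, -6.2, 5.4]
gripper_width: 0.0253
grasp_force: 43.0
0.84 expected y 0.20288057612380378 seen 0.2173
0.9 expected y 0.20975850475940033 seen 0.2177
0.96 expected y 0.21697200208913148 seen 0.2181
1.02 expected y 0.22449510731225258 seen 0.2185
1.08 expected y 0.232300745373939 seen 0.2188
```

The image gives about 0.97 rad, which agrees with the gripper pose, and the arm is still.

```bash
python3 -c "
from rig import env;print(env.sign_off())"
```

```text
the job is handed in; nothing more can be done
None
```

The tea light stands between the pins, about 1.6 mm from the plate's centre, and the gripper is holding the lid at about 0.97 rad (55°); I handed the job in at about 13 s, but the hand-in returned no verdict.

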